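Centre the loose lid on the vacuum chamber and bed it on its seal

TASK

The thick clear lid of the vacuum chamber has been left ajar. With a light push of the fingers on top of it, drag it across, pressed to the seal all the way and never lifted, until its edge overhangs the black seal nowhere; then bed it there with a firm push straight down and let go. Push firmly only once it is centred, and do not tip the lid, shift the chamber or disturb the other things on the bench.

Things in the scene. Friction and masses are not known exactly. Their poses are not given: they have to be found in the camera images.
- chamber: the vacuum chamber: a round stainless pot, loose on the bench, about 1.6 kg, 115 mm high with its seal, 144 mm across; a brass fitting with gauge and red valve lever stands out from its side to 138 mm from the axis, 50 to 90 mm above the bench. Origin: centre of its underside, on its axis; z up; x towards the fitting.
- seal (a point): centre of the flat black silicone ring on the chamber's rim, 115 mm above the bench, 158 mm outer and 110 mm inner diameter, on which the lid rests. It is greased: the lid rubs on it with 0.2 to 0.3 of the load, much less than fingers on the lid. It gives well under 1 mm. Push of the hand: 5 to 9 N while dragging, 13 to 18 N for bedding, half a second or more. Feel it; heights will not tell.
- lid: the lid: a plain flat disc of clear acrylic, no handle, 150 mm in diameter (too wide to grasp), cut from sheet sold as 20 mm thick but a millimetre or two more or less, 0.4 kg give or take 15 %. Origin: centre of its underside; z up. At the start it lies flat on the seal, 24 to 34 mm off centre. It is marred by a load of 30 N on the seal, weight included; ajar, by 20 N.
- pump: bystander: blue and grey vacuum pump, 270 mm long (x), 175 mm high, fixed on the robot's right; origin under its middle
- jar: bystander: amber jar with a red cap, 64 mm wide, 85 mm high; origin under its centre
- wash_bottle: bystander: white plastic bottle, 72 mm wide, 150 mm high; origin under its centre
- flask: bystander: conical flask with an orange stopper, 76 mm wide, 120 mm high; origin under its centre
- weighing_bottle: bystander: small glass bottle with a white cap, 36 mm wide, 45 mm high; origin under its centre
- bung: bystander: red rubber bung, 48 mm wide, 28 mm high; origin under its centre
- seal_tin: bystander: flat aluminium tin, 74 mm wide, 34 mm high; origin under its centre
- spatula: bystander: steel laboratory spatula, 185 mm long, 8 mm thick, with flat ends, lying along its x axis; origin on the bench under its middle

How it is judged:
On the way, in this order (a step that is already met when the one before it is completed fails the run):
1. still more than 18 mm off centre, the lid is pressed lightly to the seal: 7.5 to 15 N between lid and chamber, weight included (horizontal distance between lid and chamber above 0.018 m and contact force between lid and chamber between 7.5 and 15 N), for 0.1 s.
2. on its way, 5 to 16 mm off centre, it is still pressed lightly: 7.5 to 15 N (horizontal distance between lid and chamber between 0.005 and 0.016 m and contact force between lid and chamber between 7.5 and 15 N), for 0.1 s.
3. centred within 4 mm, it is bedded with a firm push: 15.5 to 25 N between lid and chamber, weight included, for 0.3 s (horizontal distance between lid and chamber below 0.004 m and contact force between lid and chamber between 15.5 and 25 N), for 0.3 s.
At the end, for the whole second after the job is handed in: the lid lies flat and at rest on the seal with its axis within 4 mm of the chamber's axis, so that its edge overhangs the seal nowhere, and the chamber stands upright within 30 mm of where it stood (horizontal distance between lid and chamber below 0.004 m and z of lid in the frame of chamber between 0.113 and 0.1165 m and angle between each of lid, chamber's own z axis and vertical below 0.03 rad and linear speed of lid below 0.01 m/s and distance of chamber from where it was at the start of the episode below 0.03 m); the robot touches nothing.
It fails at once if lid and chamber press on each other with more than 30 N, weight included (contact force between lid and chamber above 30 N).
It fails at once if the lid is pushed hard (more than 20 N on the seal, weight included) while more than 6 mm off centre (contact force between lid and chamber above 20 N and horizontal distance between lid and chamber above 0.006 m).
It fails at once if the lid is lifted more than 3 mm off the seal, tipped by more than 0.08 rad, or falls (z of lid in the frame of chamber above 0.118 m or angle between lid's own z axis and vertical above 0.08 rad or z of lid in the frame of chamber below 0.11 m).
It fails at once if the chamber is shifted by more than 30 mm or tipped by more than 0.1 rad (distance of chamber from where it was at the start of the episode above 0.03 m or angle between chamber's own z axis and vertical above 0.1 rad).
It fails at once if another thing on the bench is moved by more than 30 mm (distance of any of jar, wash_bottle, flask, weighing_bottle, bung, seal_tin, spatula from where it was at the start of the episode above 0.03 m).
It also fails if it takes over 58 s, if anything falls off the work surface, if the arm or the gripper's body presses on something with over 40 N, if the wrist force passes 120 N, or if a joint passes its speed limit or range.

ROBOT

A 7-joint arm with a two-finger parallel gripper is mounted at the origin on the work surface. World frame = base frame: x ahead of the robot, y to its left, z up, the work surface at z = 0. Lengths are in m, angles in rad, forces in N, time in s.
With the tool pointing down it reaches from about 0.4 to 0.85 m from the base axis. Payload 4.5 kg.
Tool frame: the origin (TCP) lies at the very end of the fingers, on their centre line; the grasp point (between the pads) lies 19 mm behind it; z points along the fingers, x is the direction in which the jaws open and shut, and the axes are right-handed (so a half turn about z gives the same grasp; the last joint's range is limited). The gripper opens to 88 mm and grips with 3 to 60 N. Pads are 18 mm wide; open, the fingers measure 123 mm over their backs; the gripper's body (75 mm by 187 mm) begins 45 mm behind the grasp point.
Start: joints at [1.153, 0.689, -0.195, 1.565, 0.157, 0.902, -0.215], TCP at [0.273, -0.562, 0.239] pointing down, gripper open.
Joint ranges: [-3.01, 3.01], [-0.46, 2.08], [-1.47, 1.51], [0.13, 2.56], [-1, 4.14], [0.04, 2.09], [-2.66, 2.66]. Speed limits (rad/s): [2.57, 2.57, 3.14, 3.14, 3.14, 3.14, 3.14].

INTERFACE

Orientations are given as a unit quaternion [x, y, z, w].
In Python, from plant import * gives the robot as it stands.
- The arm moves only by the tool apply_moves, never from a script. Its argument "series" is a list of rows, each an object of numbers: "x", "y", "z": the shift along the tool's x, y, z in units of 80 cm (1.0 is 80 cm); "wx", "wy", "wz": the turn, a rotation vector about the tool's x, y, z in units of pi rad (1.0 is pi rad); "fingers": the opening, from -1 (shut) to 1 (fully open), so that 0 is half open. In form: [{"x": .., "y": .., "z": .., "wx": .., "wy": .., "wz": .., "fingers": ..}, ...]. A call has 1 to 8 rows; each row shifts and turns the pose as measured when the row begins, along the tool's axes as they then stand; what a row does not reach is not made up. A row lasts 1/8 s, in which the tool goes at most 62.5 mm and 10.7 degrees, less where a joint would pass 70% of its speed; a pose out of reach is approached as far as the arm can. A call with a number of a shift or a turn outside -1 to 1 is refused whole. A call with a gripper value outside its range is refused whole. The fingers move at their own pace and stop on an object; "force" is the grip in N (left out, the last holds). Time passes only in rows, so rows that do not move let the fingers close. It gives the time, the measured TCP pose, the force and the opening at its end, in the units of the state.
- get_state(): the state, without advancing time (a new reading comes with each control period).
- snapshot(name): name is "side" or "top"; returns (picture, depth): 480x640x3 uint8, red, green, blue; 480x640 float32, m along the optical axis (not along the pixel's ray), 0 where there is no reading.
- camera_model(name): a dict with "camera_matrix" (3x3 intrinsics, pixels), "dist_coeffs" ([k1, k2, p1, p2, k3] as OpenCV has them; the pictures are not rectified), "world_from_camera" (4x4, takes a point from camera to world coordinates). Camera axes: x right, y up, looking along -z (the intrinsics and any distortion apply to the point x, -y, -z); pixel columns grow to the right and rows downward; lengths in m; the calibration is good to about 2 mm. A picture is of the moment at which its call begins. camera_model takes no time and is no camera call.
- finish_job(): hands the job in, once; it reports no verdict.
The state is a dict: "clock": time; "q": joint angles; "qd": joint speeds; "joint_torque": joint torques, N m; "tool_pos": TCP position; "eef_rot": TCP orientation; "contact_force": force on the tool from outside, world axes, zero at the start; "moment": the same for the moment, N m; "opening": opening from 0.0 (shut) to 1.0 (fully open).
Only numpy, scipy, OpenCV 4.12 (cv2) and the standard library are available. Lean on these libraries where they do the work, as an engineer would, in place of code of your own. Each camera call takes 0.05 s, during which the arm holds its last target. There are 200 camera calls.

## Working session

There is one attempt and no reset: what is moved stays moved. The work goes in short steps, Python scripts to look and compute and a tool call to move; the robot and the scene stay as the last step left them, time stands still between calls to the robot, and variables do not carry over. Pictures are saved under pics/ and viewed, about 8 in all and at most 12, crops included, and the job is handed in when it is done.

Besides the shell and the picture viewer there is one more tool, called after "Call:" as a command line: name --argument value ..., lists and objects as JSON in quotes. apply_moves: Moves the arm, as the interface text tells. Its arguments: {"type":"object","properties":{"series":{"type":"array","items":{"type":"object","properties":{"x":{"type":"number"},"y":{"type":"number"},"z":{"type":"number"},"wx":{"type":"number"},"wy":{"type":"number"},"wz":{"type":"number"},"fingers":{"type":"number"}}}},"force":{"type":"number"}},"required":["series"]}

```bash
ls; mkdir -p pics; python3 - <<'E'
from plant import *
import cv2,numpy as np
s=get_state()
print({k:np.round(v,3).tolist() for k,v in s.items()})
for n in("top","side"):
    p,d=snapshot(n); cv2.imwrite(f"pics/{n}0.png",p[:,:,::-1]); np.save(f"pics/{n}0.npy",d)
    c=camera_model(n); print(n,{k:np.round(v,4).tolist() for k,v in c.items()})
E
```

```text
pics
{'clock': 0.0, 'q': [1.153, 0.69, -0.194, 1.566, 0.157, 0.902, -0.215], 'qd': [0.001, 0.001, 0.0, 0.001, -0.0, -0.0, -0.001], 'joint_torque': [0.001, -52.755, -1.267, -15.342, -0.053, 0.007, 0.0], 'tool_pos': [0.273, -0.562, 0.238], 'eef_rot': [0.848, -0.531, -0.001, -0.0], 'contact_force': [-0.239, -0.71, 0.185], 'moment': [-0.009, -0.044, 0.02], 'opening': 1.001}
top {'camera_matrix': [[512.6276, 0.0, 315.581], [0.0, 512.6276, 236.9972], [0.0, 0.0, 1.0]], 'dist_coeffs': [-0.0459, 0.0, 0.0, 0.0, 0.0], 'world_from_camera': [[-0.0058, 0.9938, -0.1115, 0.3753], [-0.9999, -0.0068, -0.0079, -0.0976], [-0.0086, 0.1114, 0.9937, 1.4784], [0.0, 0.0, 0.0, 1.0]]}
side {'camera_matrix': [[624.1452, 0.0, 310.9407], [0.0, 624.1452, 236.9582], [0.0, 0.0, 1.0]], 'dist_coeffs': [0.0131, 0.0, 0.0, 0.0, 0.0], 'world_from_camera': [[-0.9929, 0.0906, -0.0768, 0.4276], [-0.1164, -0.6134, 0.7812, 0.9659], [0.0236, 0.7846, 0.6196, 0.9536], [0.0, 0.0, 0.0, 1.0]]}
```

View pics/top0.png

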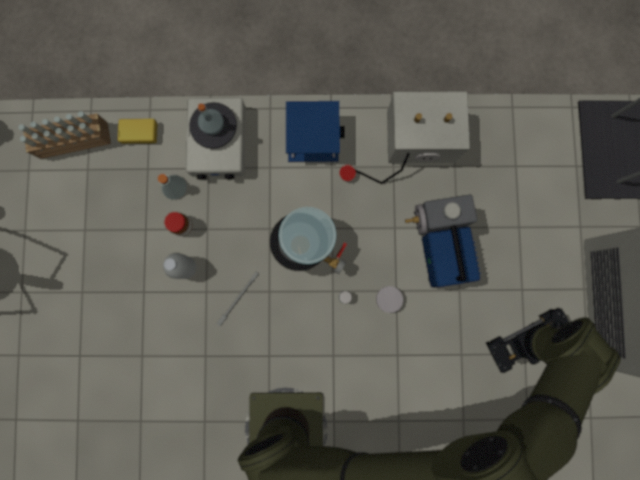

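View pics/side0.png

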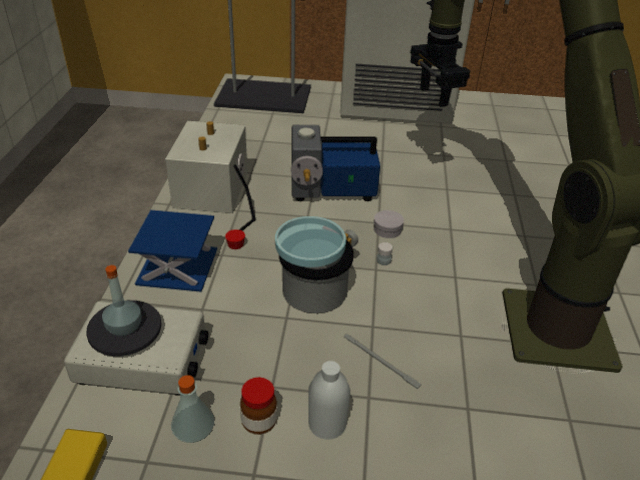

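The lid (pale cyan) is at about (307,236) in the top view, on the black seal at about (296,243), so it is offset towards the upper right. I'll measure both.

```bash
cat > h.py <<'E'
import numpy as np,cv2
from plant import *
def cloud(n,d):
    c=camera_model(n);h,w=d.shape
    u,v=np.meshgrid(np.arange(w),np.arange(h))
    p=cv2.undistortPoints(np.stack([u,v],-1).reshape(-1,1,2).astype(float),c["camera_matrix"],np.array(c["dist_coeffs"])).reshape(h,w,2)
    P=np.stack([p[...,0]*d,-p[...,1]*d,-d],-1); T=np.array(c["world_from_camera"])
    return P@T[:3,:3].T+T[:3,3]
def ray(n,uv,z):
    "pixels to world points at height z"
    c=camera_model(n);T=np.array(c["world_from_camera"])
    p=cv2.undistortPoints(np.array(uv,float).reshape(-1,1,2),c["camera_matrix"],np.array(c["dist_coeffs"])).reshape(-1,2)
    r=np.c_[p[:,0],-p[:,1],-np.ones(len(p))]@T[:3,:3].T
    return T[:3,3]+r*((z-T[2,3])/r[:,2])[:,None]
def pix(n,P):
    c=camera_model(n);T=np.linalg.inv(np.array(c["world_from_camera"]))
    q=np.atleast_2d(P)@T[:3,:3].T+T[:3,3]; q=q*[1,-1,-1]
    return cv2.projectPoints(q,np.zeros(3),np.zeros(3),c["camera_matrix"],np.array(c["dist_coeffs"]))[0].reshape(-1,2)
E
python3 - <<'E'
from h import *
for n,(x0,x1,y0,y1) in dict(top=(255,365,195,285),side=(260,370,210,315)).items():
    im=cv2.imread(f"pics/{n}0.png"); d=np.load(f"pics/{n}0.npy"); C=cloud(n,d)
    print(n,"centre px", np.round(ray(n,[(307,236),(296,243)] if n=="top" else [(311,240),(317,258)],0.125),4).tolist())
    z=C[y0:y1,x0:x1,2]; print(np.histogram(z,bins=np.arange(-0.01,0.16,0.005)))
    np.set_printoptions(linewidth=250); print(np.round(z[::6,::5]*1000).astype(int))
    cv2.imwrite(f"pics/{n}0c.png",cv2.resize(im[y0:y1,x0:x1],None,fx=6.5 if n=='top' else 5.6,fy=6.5 if n=='top' else 5.6,interpolation=cv2.INTER_CUBIC))
E
```

```text
top centre px [[0.53, -0.064, 0.125], [0.5115, -0.0348, 0.125]]
(array([ 237, 2401, 3144,  651,   32,    1,    0,    0,    0,    0,    0,
          0,    0,    0,    0,    3,   17,   57,   65,   80,   42,    7,
          0,   23,  260,  329,   46,  156, 1308,  962,   38,    0,    0]), array([-0.01 , -0.005,  0.   ,  0.005,  0.01 ,  0.015,  0.02 ,  0.025,
        0.03 ,  0.035,  0.04 ,  0.045,  0.05 ,  0.055,  0.06 ,  0.065,
        0.07 ,  0.075,  0.08 ,  0.085,  0.09 ,  0.095,  0.1  ,  0.105,
        0.11 ,  0.115,  0.12 ,  0.125,  0.13 ,  0.135,  0.14 ,  0.145,
        0.15 ,  0.155]))
[[   2    3    2   -2    0   -4    0    0    2    2    2    3 1478    2    1   -3    1    0    3   -4   -1    4]
 [   2    2    6   -1   -8    3    1    1    2    2    0    2   -3    3   -1    3   -2    4    1   -1    5    2]
 [   4    1    2    2    3    7    4   -1    5   -6    4    3   -3   -3   -6    2   -3   -2   -5    0   -1   -4]
 [  -1    1    4   -3    1    0   -7  137  133  129  137  134  133  137  130   -1    0   -4    2   -4   -2   -2]
 [   0    4    3    1    3   -9  137  134  133  132  
[... 2692 characters left out ...]
2 116 118 121 117 116 116 117 118 116 116 112   1  -1  -2   5]
 [  3   2   0   3   1  75  88 103 108 112 117 119 118 114 110 110  94  78   3   1   4   0]
 [  5   3   2  -1   0  60  72  80  91  86  91  92  94  90  88  87  75  58   5   0   5   2]
 [  4   3   4  -1   1  41  60  63  73  74  74  75  77  77  67  64  57  42   2   4   2   4]
 [ -1   1   2   8   4  24  36  47  55  56  56  59  59  58  53  44  38  13   3   0   1   2]
 [  2  -1   0   3   1   6  18  31  38  41  43  44  44  40  37  30  16   5 954   3   1   3]
 [  4   1   2   4   4  -1   2  12  18  22  29  25  23  24  17  13   6   3  -1   4   2   4]
 [  4   0  -2   3   3   4   1  -1   1   3   6  10   6   0   2   2   1   2   2   4   4   4]]
```

View pics/top0c.png

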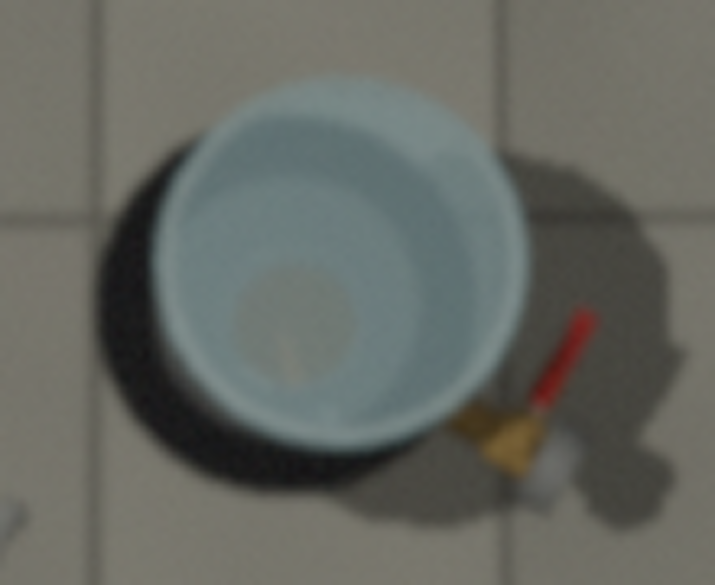

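View pics/side0c.png

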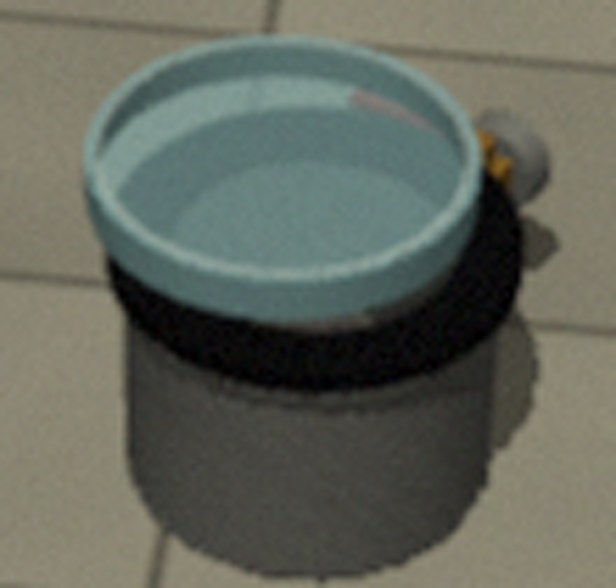

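The crops confirm it. In the top view the lid outline centres near (307.5,235.3), and the black crescent shows at lower left. Next I fit circles of known radius in both views.

```bash
cat > fit.py <<'E'
from h import *
from scipy.optimize import minimize
from scipy.ndimage import map_coordinates, gaussian_filter
def score(n,g,c,R,z,th,dr=0.0015):
    "signed mean step (outside - inside) over the arc"
    u=np.c_[np.cos(th),np.sin(th)]
    v=[]
    for r in(R-dr,R+dr):
        p=pix(n,np.c_[c+r*u,np.full(len(th),z)]); v.append(map_coordinates(g,[p[:,1],p[:,0]],order=1))
    return v[1]-v[0]
def fit(n,g,c0,R,z,th,span=0.012):
    best=None
    k=np.arange(-span,span+1e-9,0.001)
    S=[(score(n,g,np.array(c0)+[a,b],R,z,th).mean(),a,b) for a in k for b in k]
    s,a,b=max(S); f=lambda c:-score(n,g,c,R,z,th).mean()
    r=minimize(f,np.array(c0)+[a,b],method="Nelder-Mead",options=dict(initial_simplex=np.array(c0)+[[a,b],[a+.001,b],[a,b+.001]]))
    return r.x,-r.fun
def lid_depth(n,d):
    C=cloud(n,d); m=(C[...,2]>.127)&(C[...,2]<.145)&(np.hypot(C[...,0]-.52,C[...,1]+.05)<.15)
    m=cv2.morphologyEx(m.astype(np.uint8),cv2.MORPH_OPEN,np.ones((3,3)))
    k,l,st,_=cv2.connectedComponentsWithStats(m); m=l==1+np.argmax(st[1:,4])
    z=np.median(C[m][:,2]); cs=cv2.findContours(m.astype(np.uint8),cv2.RETR_EXTERNAL,cv2.CHAIN_APPROX_NONE)[0]
    h=max(cs,key=cv2.contourArea).reshape(-1,2); (x,y),r=cv2.minEnclosingCircle(ray(n,h,z)[:,:2].astype(np.float32))
    vv,uu=np.nonzero(m); return ray(n,np.c_[uu,vv],z)[:,:2].mean(0),(x,y,r),z
E
python3 - <<'E'
from fit import *
for n in("top","side"):
    im=cv2.imread(f"pics/{n}0.png").astype(float); d=np.load(f"pics/{n}0.npy")
    print(n,"lid depth",lid_depth(n,d))
    g=gaussian_filter(im.mean(2),.7); cy=gaussian_filter(im[...,2]-im[...,0],.7) # red-blue
    th=np.linspace(-np.pi,np.pi,181)
    print(" lid colour",[fit(n,cy,(.53,-.064),.075,z,th if n=="top" else np.linspace(-np.pi+.3,-.3,90)) for z in(.133,.135,.137)])
    # seal arcs: top view sector +y..-x ; side view near (+y) sector
    arcs=dict(top=(np.radians(75),np.radians(200)),side=(np.radians(10),np.radians(170)))
    for z in(.115,):
        for R in (.079,): 
            for w in (0,.15): print(" seal",w,fit(n,g,(.512,-.04),R,z,np.linspace(arcs[n][0]+w,arcs[n][1]-w,120),.016))
    C=cloud(n,d)
    dark=(g<45)&(C[...,2]>.108)&(C[...,2]<.124)&(np.hypot(C[...,0]-.52,C[...,1]+.05)<.12)
    vv,uu=np.nonzero(dark); print(" seal dark n",dark.sum(),"median z",np.median(C[dark][:,2]), "circ", cv2.minEnclosingCircle(ray(n,np.c_[uu,vv],.115)[:,:2].astype(np.float32)))
E
```

```text
top lid depth (array([ 0.53217473, -0.06451006]), (0.5334343910217285, -0.06436174362897873, 0.07504650205373764), np.float64(0.134388489971065))Traceback (most recent call last):
  File "<stdin>", line 7, in <module>
  File "fit.py", line 14, in fit
    S=[(score(n,g,np.array(c0)+[a,b],R,z,th).mean(),a,b) for a in k for b in k]
        ~~~~~^^^^^^^^^^^^^^^^^^^^^^^^^^^^^^^
  File "fit.py", line 9, in score
    p=pix(n,np.c_[c+r*u,np.full(len(th),z)]); v.append(map_coordinates(g,[p[:,1],p[:,0]],order=1))
  File "h.py", line 16, in pix
    c=camera_model(n);T=np.linalg.inv(np.array(c["world_from_camera"]))
ValueError: time passes only in moves, steps and waits
```

```bash
sed -i 's/^from plant import \*/import plant\nfrom plant import *\nfrom functools import lru_cache\ncamera_model=lru_cache(plant.camera_model)/' h.py
cat > run.py <<'E'
from fit import *
import sys
tag=sys.argv[1]
th=np.linspace(-np.pi,np.pi,181)
arcs=dict(top=(75,200),side=(10,170))
for n in("top","side"):
    im=cv2.imread(f"pics/{n}{tag}.png").astype(float); d=np.load(f"pics/{n}{tag}.npy")
    print(n,"lid depth",lid_depth(n,d))
    g=gaussian_filter(im.mean(2),.7); cy=gaussian_filter(im[...,2]-im[...,0],.7)
    print(" lid colour",[fit(n,cy,(.53,-.064),.075,z,th if n=="top" else np.radians(np.linspace(-160,-20,90))) for z in(.133,.135)])
    for w in (0,8): print(" seal",w,fit(n,g,(.512,-.04),.079,.115,np.radians(np.linspace(arcs[n][0]+w,arcs[n][1]-w,120)),.016))
    C=cloud(n,d)
    dark=(g<45)&(C[...,2]>.108)&(C[...,2]<.124)&(np.hypot(C[...,0]-.52,C[...,1]+.05)<.12)
    vv,uu=np.nonzero(dark); print(" seal dark n",dark.sum(),"median z",np.median(C[dark][:,2]), "circ", cv2.minEnclosingCircle(ray(n,np.c_[uu,vv],.115)[:,:2].astype(np.float32)))
E
python3 run.py 0
```

```text
top lid depth (array([ 0.53217473, -0.06451006]), (0.5334343910217285, -0.06436174362897873, 0.07504650205373764), np.float64(0.134388489971065))
 lid colour [(array([ 0.53119666, -0.06519072]), np.float64(5.822135716763796)), (array([ 0.53105372, -0.06512233]), np.float64(5.933104511256806))]
 seal 0 (array([ 0.51799759, -0.04178378]), np.float64(26.618670437512886))
 seal 8 (array([ 0.5179906 , -0.04192902]), np.float64(27.5734860995893))
 seal dark n 448 median z 0.11552126464672885 circ ((0.5113961100578308, -0.03672215715050697), 0.07548648864030838)
side lid depth (array([ 0.53126288, -0.05993157]), (0.5315474271774292, -0.06212477385997772, 0.07954171299934387), np.float64(0.13550557917512684))
 lid colour [(array([ 0.53139538, -0.07025966]), np.float64(14.269562301508902)), (array([ 0.53099998, -0.06742961]), np.float64(14.318498476745091))]
 seal 0 (array([ 0.51484734, -0.0349638 ]), np.float64(26.85727827581201))
 seal 8 (array([ 0.51486281, -0.03498934]), np.float64(24.40492480387907))
 seal dark n 910 median z 0.11605607684075364 circ ((0.512871503829956, -0.035358283668756485), 0.08033048361539841)
```

```bash
cat > edge.py <<'E'
from fit import *
from scipy.optimize import least_squares
def edges(n,g,c,R,z,deg,sign=1,w=.008):
    "radial sub-pixel edge points (steepest sign*step) near radius R"
    r=np.arange(R-w,R+w,.0004); out=[]
    for t in np.radians(deg):
        p=pix(n,np.c_[c[0]+r*np.cos(t),c[1]+r*np.sin(t),np.full(len(r),z)])
        v=gaussian_filter(map_coordinates(g,[p[:,1],p[:,0]],order=3),2.); s=np.gradient(v)*sign
        i=s.argmax()
        if 2<i<len(r)-3 and s[i]>.5: out.append([c[0]+r[i]*np.cos(t),c[1]+r[i]*np.sin(t)])
    return np.array(out)
def circ(P,R=None):
    if R: s=least_squares(lambda q:np.hypot(*(P-q).T)-R,P.mean(0),loss="soft_l1",f_scale=.001); return np.round(s.x,4),len(P),round(1e3*np.median(abs(s.fun)),2)
    s=least_squares(lambda q:np.hypot(*(P-q[:2]).T)-q[2],[*P.mean(0),.07],loss="soft_l1",f_scale=.001); return np.round(s.x,4),len(P),round(1e3*np.median(abs(s.fun)),2)
E
python3 - <<'E'
from edge import *
im=cv2.imread("pics/top0.png").astype(float); g=im.mean(2); rb=im[...,2]-im[...,0]; n="top"
for c0 in([.518,-.042],[.515,-.038]):
    for a in((75,200),(90,190),(70,160)):
        P=edges(n,g,c0,.079,.115,np.arange(*a,2)); print("seal",a,circ(P,.079),circ(P))
P=edges(n,rb,[.531,-.065],.075,.135,np.arange(0,360,3)); print("lid",circ(P,.075),circ(P))
P=edges(n,rb,[.531,-.065],.075,.135,np.arange(-90,90,3)); print("lid far",circ(P,.075),circ(P))
n="side"; im=cv2.imread("pics/side0.png").astype(float); g=im.mean(2); rb=im[...,2]-im[...,0]
P=edges(n,rb,[.531,-.065],.075,.135,np.arange(-170,-10,3)); print("side lid far",circ(P,.075),circ(P))
for zz in(.115,.110): P=edges(n,g,[.515,-.038],.079,zz,np.arange(15,165,3)); print("side seal",zz,circ(P,.079),circ(P))
for name,uv in dict(wash=(177,265),jar=(177,223),flask=(172,185),pumpL=(415,219),pumpR=(480,280),pumpBL=(430,285),valve=(345,245),gauge=(338,268),weigh=(346,297),tin=(391,299)).items(): print(name,np.round(ray("top",uv,.1),2)[0,:2])
E
```

```text
seal (75, 200) (array([ 0.5181, -0.0419]), 63, np.float64(0.43)) (array([ 0.5197, -0.0435,  0.081 ]), 63, np.float64(0.34))
seal (90, 190) (array([ 0.5183, -0.0418]), 50, np.float64(0.31)) (array([ 0.5196, -0.0429,  0.0805]), 50, np.float64(0.32))
seal (70, 160) (array([ 0.5185, -0.0417]), 45, np.float64(0.43)) (array([ 0.5191, -0.0428,  0.0802]), 45, np.float64(0.33))
seal (75, 200) (array([ 0.5182, -0.0418]), 63, np.float64(0.41)) (array([ 0.52  , -0.0437,  0.0812]), 63, np.float64(0.37))
seal (90, 190) (array([ 0.5184, -0.0418]), 50, np.float64(0.36)) (array([ 0.5197, -0.0428,  0.0805]), 50, np.float64(0.39))
seal (70, 160) (array([ 0.5186, -0.0416]), 45, np.float64(0.52)) (array([ 0.5193, -0.0432,  0.0806]), 45, np.float64(0.44))
lid (array([ 0.5314, -0.0644]), 120, np.float64(1.93)) (array([ 0.5313, -0.0642,  0.0771]), 120, np.float64(0.54))
lid far (array([ 0.5338, -0.0643]), 60, np.float64(0.83)) (array([ 0.5301, -0.0639,  0.0781]), 60, np.float64(0.37))
side lid far (array([ 0.5311, -0.0675]), 54, np.float64(0.26)) (array([ 0.5311, -0.0677,  0.0748]), 54, np.float64(0.24))
side seal 0.115 (array([ 0.5147, -0.035 ]), 50, np.float64(0.47)) (array([ 0.5147, -0.0345,  0.0786]), 50, np.float64(0.4))
side seal 0.11 (array([ 0.5153, -0.0403]), 50, np.float64(0.49)) (array([ 0.5153, -0.0407,  0.0793]), 50, np.float64(0.45))
wash [0.46 0.29]
jar [0.57 0.29]
flask [0.68 0.31]
pumpL [ 0.58 -0.36]
pumpR [ 0.41 -0.53]
pumpBL [ 0.4  -0.39]
valve [ 0.51 -0.17]
gauge [ 0.45 -0.15]
weigh [ 0.37 -0.17]
tin [ 0.36 -0.29]
```

Call:
apply_moves --series '[{"z":-0.03,"fingers":-1},{"x":-0.041,"y":-0.055,"fingers":-1},{"x":-0.041,"y":-0.055,"fingers":-1},{"x":-0.041,"y":-0.055,"fingers":-1},{"x":-0.041,"y":-0.055,"fingers":-1},{"x":-0.041,"y":-0.055,"fingers":-1},{"x":-0.041,"y":-0.055,"fingers":-1},{"x":-0.041,"y":-0.055,"fingers":-1}]'

```text
schema error: expected keys x, y, z, wx, wy, wz, fingers
```

Call:
apply_moves --series '[{"x":0,"y":0,"z":-0.03,"wx":0,"wy":0,"wz":0,"fingers":-1},{"x":-0.041,"y":-0.055,"z":0,"wx":0,"wy":0,"wz":0,"fingers":-1},{"x":-0.041,"y":-0.055,"z":0,"wx":0,"wy":0,"wz":0,"fingers":-1},{"x":-0.041,"y":-0.055,"z":0,"wx":0,"wy":0,"wz":0,"fingers":-1},{"x":-0.041,"y":-0.055,"z":0,"wx":0,"wy":0,"wz":0,"fingers":-1},{"x":-0.041,"y":-0.055,"z":0,"wx":0,"wy":0,"wz":0,"fingers":-1},{"x":-0.041,"y":-0.055,"z":0,"wx":0,"wy":0,"wz":0,"fingers":-1},{"x":-0.041,"y":-0.055,"z":0,"wx":0,"wy":0,"wz":0,"fingers":-1}]'

```text
clock: 1.1
tool_pos: [0.4517, -0.2154, 0.2598]
eef_rot: [0.845, -0.535, -0.002, 0.0]
contact_force: [1.4, -0.6, 1.9]
opening: 0.116
```

```bash
cat > st.py <<'E'
import sys,numpy as np
from plant import *
from scipy.spatial.transform import Rotation as R
s=get_state(); M=R.from_quat(s["eef_rot"]).as_matrix(); p=np.array(s["tool_pos"])
print("t",round(s["clock"],2),"p",p.round(4),"F",np.round(s["contact_force"],2),"M",np.round(s["moment"],2),"q",np.round(s["q"],2),"open",round(s["opening"],2))
print("axes x,y,z",M.T.round(3).tolist())
if len(sys.argv)>3:
    d=M.T@(np.array(list(map(float,sys.argv[1:4])))-p); print("to go mm",(d*1e3).round(1),"units",(d/.8).round(4))
E
python3 st.py .531 -.065 .175
```

```text
t 1.1 p [ 0.4517 -0.2154  0.2598] F [ 1.36 -0.62  1.9 ] M [-0.03 -0.07  0.05] q [ 0.47  0.5  -0.18  1.9   0.13  0.75 -0.91] open 0.12
axes x,y,z [[0.427, -0.904, -0.004], [-0.904, -0.427, 0.003], [-0.004, 0.003, -1.0]]
to go mm [-101.9 -136.1   84.8] units [-0.1273 -0.1701  0.1061]
```

Call:
apply_moves --series '[{"x":-0.042,"y":-0.056,"z":0.02,"wx":0,"wy":0,"wz":0,"fingers":-1},{"x":-0.042,"y":-0.056,"z":0.03,"wx":0,"wy":0,"wz":0,"fingers":-1},{"x":-0.036,"y":-0.048,"z":0.03,"wx":0,"wy":0,"wz":0,"fingers":-1},{"x":0,"y":0,"z":0,"wx":0,"wy":0,"wz":0,"fingers":-1},{"x":0,"y":0,"z":0,"wx":0,"wy":0,"wz":0,"fingers":-1}]'

```text
clock: 1.72
tool_pos: [0.5299, -0.0641, 0.1935]
eef_rot: [0.847, -0.532, -0.002, -0.001]
contact_force: [1.5, -0.1, -0.2]
opening: 0.002
```

```bash
python3 st.py .531 -.065 .155
```

```text
t 1.73 p [ 0.5299 -0.0641  0.1935] F [ 1.49 -0.08 -0.2 ] M [-0.05 -0.01  0.02] q [ 0.13  0.64 -0.15  1.89  0.14  0.63 -1.23] open 0.0
axes x,y,z [[0.434, -0.901, -0.005], [-0.901, -0.434, 0.001], [-0.003, 0.004, -1.0]]
to go mm [ 1.5 -0.6 38.5] units [ 0.0018 -0.0008  0.0481]
```

Call:
apply_moves --series '[{"x":0.0015,"y":0,"z":0.025,"wx":0,"wy":0,"wz":0,"fingers":-1},{"x":0,"y":0,"z":0.02,"wx":0,"wy":0,"wz":0,"fingers":-1},{"x":0,"y":0,"z":0.01,"wx":0,"wy":0,"wz":0,"fingers":-1},{"x":0,"y":0,"z":0,"wx":0,"wy":0,"wz":0,"fingers":-1},{"x":0,"y":0,"z":0,"wx":0,"wy":0,"wz":0,"fingers":-1}]'

```text
clock: 2.35
tool_pos: [0.5298, -0.0719, 0.1509]
eef_rot: [0.844, -0.536, -0.0, -0.0]
contact_force: [0.6, -0.0, -0.5]
opening: 0.003
```

```bash
python3 st.py .531 -.065 .135
```

```text
t 2.35 p [ 0.5298 -0.0719  0.1509] F [ 0.62 -0.02 -0.53] M [ 0.02 -0.02  0.02] q [ 0.13  0.7  -0.13  1.92  0.16  0.53 -1.24] open 0.0
axes x,y,z [[0.425, -0.905, -0.001], [-0.905, -0.425, -0.0], [-0.0, 0.001, -1.0]]
to go mm [-5.7 -4.  15.9] units [-0.0071 -0.0051  0.0199]
```

Call:
apply_moves --series '[{"x":-0.007,"y":-0.005,"z":0.005,"wx":0,"wy":0,"wz":0,"fingers":-1},{"x":0,"y":0,"z":0,"wx":0,"wy":0,"wz":0,"fingers":-1}]'

```text
clock: 2.6
tool_pos: [0.5316, -0.0646, 0.1476]
eef_rot: [0.844, -0.536, 0.0, -0.001]
contact_force: [0.6, 0.2, 0.2]
opening: 0.002
```

```bash
python3 st.py .531 -.065 .135
```

```text
t 2.6 p [ 0.5316 -0.0646  0.1476] F [0.59 0.22 0.16] M [-0.03 -0.01  0.04] q [ 0.11  0.71 -0.12  1.92  0.16  0.52 -1.25] open 0.0
axes x,y,z [[0.425, -0.905, -0.0], [-0.905, -0.425, -0.002], [0.002, 0.001, -1.0]]
to go mm [ 0.1  0.8 12.6] units [0.0001 0.001  0.0157]
```

Call:
apply_moves --series '[{"x":0,"y":0,"z":0.003,"wx":0,"wy":0,"wz":0,"fingers":-1},{"x":0,"y":0,"z":0.003,"wx":0,"wy":0,"wz":0,"fingers":-1},{"x":0,"y":0,"z":0.003,"wx":0,"wy":0,"wz":0,"fingers":-1},{"x":0,"y":0,"z":0,"wx":0,"wy":0,"wz":0,"fingers":-1}]'

```text
clock: 3.1
tool_pos: [0.5318, -0.0644, 0.14]
eef_rot: [0.844, -0.536, 0.001, -0.001]
contact_force: [-1.0, -0.2, -1.1]
opening: 0.003
```

```bash
python3 st.py .531 -.065 .135
```

```text
t 3.1 p [ 0.5318 -0.0644  0.14  ] F [-0.96 -0.19 -1.07] M [ 0.04 -0.01 -0.01] q [ 0.11  0.72 -0.12  1.93  0.16  0.5  -1.26] open 0.0
axes x,y,z [[0.425, -0.905, -0.0], [-0.905, -0.425, -0.002], [0.002, 0.001, -1.0]]
to go mm [0.2 0.9 5. ] units [0.0003 0.0012 0.0062]
```

Call:
apply_moves --series '[{"x":0,"y":0,"z":0.0012,"wx":0,"wy":0,"wz":0,"fingers":-1},{"x":0,"y":0,"z":0.0012,"wx":0,"wy":0,"wz":0,"fingers":-1},{"x":0,"y":0,"z":0.0012,"wx":0,"wy":0,"wz":0,"fingers":-1}]'

```text
clock: 3.48
tool_pos: [0.5318, -0.0645, 0.137]
eef_rot: [0.844, -0.536, 0.001, -0.001]
contact_force: [-0.3, 0.2, 0.6]
opening: 0.007
```

Call:
apply_moves --series '[{"x":0,"y":0,"z":0.0012,"wx":0,"wy":0,"wz":0,"fingers":-1}]'

```text
clock: 3.6
tool_pos: [0.5319, -0.0645, 0.136]
eef_rot: [0.844, -0.536, 0.001, -0.001]
contact_force: [0.9, 0.1, -0.1]
opening: 0.007
```

Call:
apply_moves --series '[{"x":0,"y":0,"z":0.0012,"wx":0,"wy":0,"wz":0,"fingers":-1}]'

```text
clock: 3.72
tool_pos: [0.5319, -0.0646, 0.135]
eef_rot: [0.844, -0.536, 0.001, -0.001]
contact_force: [-0.3, -0.2, 0.0]
opening: 0.002
```

Call:
apply_moves --series '[{"x":0,"y":0,"z":0.001,"wx":0,"wy":0,"wz":0,"fingers":-1}]'

```text
clock: 3.85
tool_pos: [0.5319, -0.0645, 0.1341]
eef_rot: [0.844, -0.536, 0.001, -0.001]
contact_force: [-0.1, 0.5, -0.5]
opening: 0.008
```

Call:
apply_moves --series '[{"x":0,"y":0,"z":0.001,"wx":0,"wy":0,"wz":0,"fingers":-1}]'

```text
clock: 3.98
tool_pos: [0.5319, -0.0646, 0.1338]
eef_rot: [0.844, -0.536, 0.001, -0.001]
contact_force: [-2.6, 0.3, 11.6]
opening: 0.001
```

Call:
apply_moves --series '[{"x":0,"y":0,"z":0.0005,"wx":0,"wy":0,"wz":0,"fingers":-1}]'

```text
clock: 4.1
tool_pos: [0.5319, -0.0646, 0.1339]
eef_rot: [0.844, -0.536, 0.001, -0.001]
contact_force: [-1.0, 0.3, 5.0]
opening: 0.003
```

Call:
apply_moves --series '[{"x":0,"y":0,"z":0.0005,"wx":0,"wy":0,"wz":0,"fingers":-1}]'

```text
clock: 4.22
tool_pos: [0.5319, -0.0646, 0.1339]
eef_rot: [0.844, -0.536, 0.001, -0.001]
contact_force: [-0.6, 0.4, 5.8]
opening: 0.003
```

```bash
python3 st.py .5318 -.0646 .134
```

```text
t 4.22 p [ 0.5319 -0.0646  0.1339] F [-0.57  0.42  5.76] M [0.03 0.35 0.01] q [ 0.11  0.73 -0.12  1.93  0.17  0.48 -1.26] open 0.0
axes x,y,z [[0.425, -0.905, 0.001], [-0.905, -0.425, -0.003], [0.003, 0.0, -1.0]]
to go mm [-0.   0.1 -0.1] units [-0.      0.0001 -0.0002]
```

Call:
apply_moves --series '[{"x":0,"y":0,"z":0.0006,"wx":0,"wy":0,"wz":0,"fingers":-1},{"x":-0.001,"y":0.0001,"z":0.0006,"wx":0,"wy":0,"wz":0,"fingers":-1},{"x":-0.0015,"y":0.0001,"z":0.0006,"wx":0,"wy":0,"wz":0,"fingers":-1},{"x":-0.0015,"y":0.0001,"z":0.0006,"wx":0,"wy":0,"wz":0,"fingers":-1}]'

```text
clock: 4.72
tool_pos: [0.5319, -0.0645, 0.1339]
eef_rot: [0.844, -0.537, 0.004, -0.001]
contact_force: [-0.8, -1.7, 5.1]
opening: 0.006
```

```bash
python3 st.py .5318 -.0646 .134
```

```text
t 4.72 p [ 0.5319 -0.0645  0.1339] F [-0.82 -1.71  5.14] M [-0.4   0.15  0.02] q [ 0.1   0.73 -0.11  1.94  0.17  0.48 -1.27] open 0.01
axes x,y,z [[0.423, -0.906, 0.006], [-0.906, -0.423, -0.005], [0.007, -0.003, -1.0]]
to go mm [ 0.1  0.1 -0.1] units [ 0.0001  0.0001 -0.0001]
```

Call:
apply_moves --series '[{"x":-0.0025,"y":0.0002,"z":0.0006,"wx":0,"wy":0,"wz":0,"fingers":-1},{"x":-0.003,"y":0.0003,"z":0.0006,"wx":0,"wy":0,"wz":0,"fingers":-1}]'

```text
clock: 4.97
tool_pos: [0.5316, -0.0632, 0.1339]
eef_rot: [0.843, -0.538, 0.006, -0.001]
contact_force: [0.5, -1.8, 5.5]
opening: -0.0
```

Call:
apply_moves --series '[{"x":-0.003,"y":0.0003,"z":0.0006,"wx":0,"wy":0,"wz":0,"fingers":-1},{"x":-0.003,"y":0.0003,"z":0.0006,"wx":0,"wy":0,"wz":0,"fingers":-1}]'

```text
clock: 5.22
tool_pos: [0.5311, -0.0612, 0.1339]
eef_rot: [0.842, -0.539, 0.009, -0.001]
contact_force: [0.4, -2.4, 6.9]
opening: 0.003
```

```bash
python3 st.py .5318 -.0646 .134
```

```text
t 5.22 p [ 0.5311 -0.0612  0.1339] F [ 0.41 -2.41  6.86] M [-0.55 -0.03 -0.01] q [ 0.08  0.72 -0.1   1.95  0.17  0.46 -1.28] open 0.0
axes x,y,z [[0.419, -0.908, 0.015], [-0.908, -0.419, -0.011], [0.016, -0.009, -1.0]]
to go mm [ 3.4  0.8 -0. ] units [ 0.0043  0.001  -0.    ]
```

Call:
apply_moves --series '[{"x":-0.003,"y":0.0008,"z":0.0006,"wx":-0.001,"wy":-0.0015,"wz":0,"fingers":-1},{"x":-0.003,"y":0.0008,"z":0.0006,"wx":-0.001,"wy":-0.0015,"wz":0,"fingers":-1}]'

```text
clock: 5.48
tool_pos: [0.5301, -0.0589, 0.1339]
eef_rot: [0.842, -0.539, 0.006, -0.001]
contact_force: [1.9, -2.5, 4.7]
opening: 0.005
```

Call:
apply_moves --series '[{"x":-0.003,"y":0.0008,"z":0.0006,"wx":-0.001,"wy":-0.0015,"wz":0,"fingers":-1},{"x":-0.003,"y":0.0008,"z":0.0006,"wx":-0.001,"wy":-0.0015,"wz":0,"fingers":-1}]'

```text
clock: 5.72
tool_pos: [0.5292, -0.0565, 0.1339]
eef_rot: [0.842, -0.54, 0.003, -0.002]
contact_force: [0.5, -2.4, 5.2]
opening: 0.01
```

```bash
python3 st.py .5318 -.0646 .134
```

```text
t 5.72 p [ 0.5292 -0.0565  0.1339] F [ 0.46 -2.37  5.22] M [-0.51 -0.17 -0.  ] q [ 0.09  0.73 -0.11  1.95  0.16  0.47 -1.28] open 0.01
axes x,y,z [[0.417, -0.909, 0.003], [-0.909, -0.417, -0.006], [0.006, -0.0, -1.0]]
to go mm [ 8.4  1.  -0.1] units [ 0.0105  0.0013 -0.0001]
```

Call:
apply_moves --series '[{"x":-0.003,"y":0.0013,"z":0.0007,"wx":-0.001,"wy":-0.0011,"wz":0,"fingers":-1},{"x":-0.003,"y":0.0013,"z":0.0007,"wx":-0.001,"wy":-0.0011,"wz":0,"fingers":-1},{"x":-0.003,"y":0.0013,"z":0.0007,"wx":-0.001,"wy":-0.0011,"wz":0,"fingers":-1}]'

```text
clock: 6.1
tool_pos: [0.5276, -0.0535, 0.1339]
eef_rot: [0.841, -0.541, 0.0, -0.002]
contact_force: [1.0, -2.3, 5.4]
opening: 0.004
```

Call:
apply_moves --series '[{"x":-0.003,"y":0.0013,"z":0.0007,"wx":-0.001,"wy":-0.0011,"wz":0,"fingers":-1},{"x":-0.003,"y":0.0013,"z":0.0007,"wx":-0.001,"wy":-0.0011,"wz":0,"fingers":-1},{"x":-0.003,"y":0.0013,"z":0.0007,"wx":-0.001,"wy":-0.0011,"wz":0,"fingers":-1}]'

```text
clock: 6.48
tool_pos: [0.526, -0.0504, 0.1339]
eef_rot: [0.84, -0.542, -0.002, -0.002]
contact_force: [0.5, -2.5, 6.2]
opening: 0.004
```

```bash
python3 st.py .5318 -.0646 .134; cat > shot.py <<'E'
import sys
from h import *
t=sys.argv[1]; t_=[]
for n,(x0,x1,y0,y1) in dict(top=(255,365,195,285),side=(260,370,210,315)).items():
    p,d=snapshot(n); im=np.ascontiguousarray(p[:,:,::-1]); cv2.imwrite(f"pics/{n}{t}.png",im); np.save(f"pics/{n}{t}.npy",d)
    t_.append(cv2.resize(im[y0:y1,x0:x1],(400,int(400*(y1-y0)/(x1-x0))),interpolation=cv2.INTER_CUBIC)[:327])
h=min(a.shape[0] for a in t_); cv2.imwrite(f"pics/both{t}.png",np.hstack([a[:h] for a in t_]))
E
python3 shot.py 1
```

```text
t 6.47 p [ 0.526  -0.0504  0.1339] F [ 0.54 -2.47  6.18] M [-0.54 -0.28 -0.01] q [ 0.08  0.72 -0.11  1.95  0.15  0.47 -1.29] open 0.0
axes x,y,z [[0.413, -0.911, -0.006], [-0.911, -0.413, -0.001], [-0.001, 0.006, -1.0]]
to go mm [15.3  0.5 -0.2] units [ 0.0191  0.0007 -0.0002]
```

View pics/both1.png

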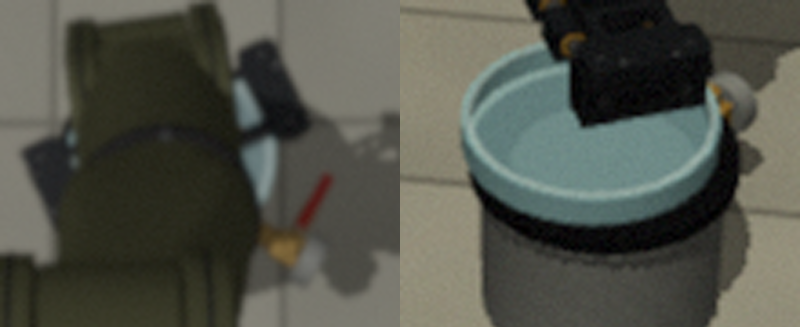

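Call:
apply_moves --series '[{"x":-0.003,"y":0.0014,"z":0.0007,"wx":-0.0005,"wy":-0.0005,"wz":0,"fingers":-1},{"x":-0.003,"y":0.0014,"z":0.0007,"wx":-0.0005,"wy":-0.0005,"wz":0,"fingers":-1},{"x":-0.003,"y":0.0014,"z":0.0007,"wx":-0.0005,"wy":-0.0005,"wz":0,"fingers":-1},{"x":-0.003,"y":0.0014,"z":0.0007,"wx":-0.0005,"wy":-0.0005,"wz":0,"fingers":-1}]'

```text
clock: 7.08
tool_pos: [0.5235, -0.0461, 0.1339]
eef_rot: [0.84, -0.543, -0.001, -0.003]
contact_force: [0.9, -2.0, 6.2]
opening: 0.001
```

Call:
apply_moves --series '[{"x":0,"y":0,"z":0.0003,"wx":0,"wy":0,"wz":0,"fingers":-1},{"x":0,"y":0,"z":-0.003,"wx":0,"wy":0,"wz":0,"fingers":-1},{"x":0,"y":0,"z":-0.015,"wx":0,"wy":0,"wz":0,"fingers":-1},{"x":0,"y":0,"z":-0.03,"wx":0,"wy":0,"wz":0,"fingers":-1},{"x":0.05,"y":0,"z":-0.04,"wx":0,"wy":0,"wz":0,"fingers":-1},{"x":0.07,"y":0,"z":-0.02,"wx":0,"wy":0,"wz":0,"fingers":-1},{"x":0.07,"y":0.02,"z":0,"wx":0,"wy":0,"wz":0,"fingers":-1},{"x":0.07,"y":0.03,"z":0,"wx":0,"wy":0,"wz":0,"fingers":-1}]'

```text
clock: 8.07
tool_pos: [0.5757, -0.248, 0.2238]
eef_rot: [0.844, -0.536, -0.003, -0.006]
contact_force: [0.6, -0.3, 0.4]
opening: 0.004
```

```bash
python3 st.py .52 -.0446 .18; python3 shot.py 2
```

```text
t 8.07 p [ 0.5757 -0.248   0.2238] F [ 0.57 -0.28  0.35] M [ 0.03 -0.1  -0.02] q [ 0.44  0.71 -0.19  1.57  0.14  0.87 -0.92] open 0.0
axes x,y,z [[0.425, -0.905, -0.011], [-0.905, -0.425, -0.008], [0.002, 0.013, -1.0]]
to go mm [-207.3  -35.8   46.3] units [-0.2591 -0.0447  0.0579]
```

View pics/both2.png

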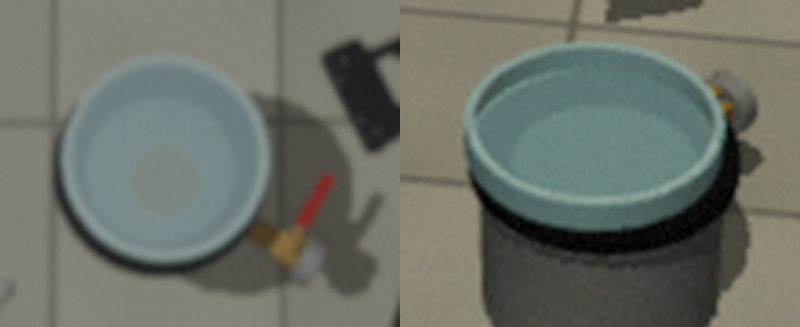

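The top view is clear now. A thin black crescent remains on the left and bottom of the lid, widest at about (85,240) of the crop, so a few mm are still to go the same way. I'll measure it.

```bash
cat > off.py <<'E'
import sys
from edge import *
n="top"
for t in sys.argv[1:]:
    im=cv2.imread(f"pics/top{t}.png").astype(float); g=im.mean(2); rb=im[...,2]-im[...,0]
    L,c,z=lid_depth(n,np.load(f"pics/top{t}.npy")); c=np.array(L)
    # lid: far arc is its top edge, near arc its bottom edge
    far=edges(n,rb,c,.075,.134,np.arange(-80,60,3)); near=edges(n,rb,c,.075,.115,np.arange(120,250,3))
    A=np.r_[far,near]
    print(t,"lid depth",L.round(4),round(z,4),"| far+near",circ(A,.075),circ(A))
    # bounding rim peak: bright rim of top face
    for a in((80,200),(80,230)):
        S=edges(n,g,[.518,-.042],.079,.115,np.arange(*a,2)); print("  seal",a,circ(S,.079),circ(S,.0800),circ(S))
    # crescent: dark run length along rays from seal centre at z=.115
    r=np.arange(.05,.095,.0003)
    for deg in range(0,360,30):
        p=pix(n,np.c_[.518+r*np.cos(np.radians(deg)),-.042+r*np.sin(np.radians(deg)),np.full(len(r),.115)])
        v=map_coordinates(gaussian_filter(g,.5),[p[:,1],p[:,0]],order=1); k=v<50
        print("  ",deg,"min",int(v.min()),"at r",round(1e3*r[v.argmin()],1),"dark<60% width mm",round(.3*np.sum(v<60),1))
E
python3 off.py 0 2
```

```text
0 lid depth [ 0.5322 -0.0645] 0.1344 | far+near (array([ 0.532 , -0.0654]), 91, np.float64(1.61)) (array([ 0.5318, -0.0644,  0.0768]), 91, np.float64(0.42))
  seal (80, 200) (array([ 0.5181, -0.0419]), 60, np.float64(0.42)) (array([ 0.519 , -0.0427]), 60, np.float64(0.32)) (array([ 0.5204, -0.044 ,  0.0817]), 60, np.float64(0.36))
  seal (80, 230) (array([ 0.5181, -0.042 ]), 74, np.float64(0.39)) (array([ 0.5191, -0.0426]), 74, np.float64(0.37)) (array([ 0.5197, -0.043 ,  0.0806]), 74, np.float64(0.36))
   0 min 106 at r 67.4 dark<60% width mm 0.0
   30 min 92 at r 77.3 dark<60% width mm 0.0
   60 min 25 at r 70.7 dark<60% width mm 13.5
   90 min 25 at r 69.2 dark<60% width mm 23.1
   120 min 25 at r 64.4 dark<60% width mm 23.4
   150 min 23 at r 65.0 dark<60% width mm 23.1
   180 min 22 at r 67.1 dark<60% width mm 18.6
   210 min 29 at r 74.6 dark<60% width mm 10.5
   240 min 49 at r 94.7 dark<60% width mm 7.8
   270 min 106 at r 61.7 dark<60% width mm 0.0
   300 min 107 at r 68.6 dark<60% width mm 0.0
   330 min 106 at r 65.3 dark<60% width mm 0.0
2 lid depth [ 0.5239 -0.046 ] 0.13
[... 325 characters left out ...]
.5182, -0.0419]), 75, np.float64(0.42)) (array([ 0.5193, -0.0423]), 75, np.float64(0.28)) (array([ 0.52  , -0.0427,  0.0807]), 75, np.float64(0.25))
   0 min 119 at r 67.4 dark<60% width mm 0.0
   30 min 120 at r 62.0 dark<60% width mm 0.0
   60 min 109 at r 92.6 dark<60% width mm 0.0
   90 min 63 at r 77.3 dark<60% width mm 0.0
   120 min 48 at r 74.6 dark<60% width mm 4.5
   150 min 38 at r 74.0 dark<60% width mm 6.3
   180 min 42 at r 74.9 dark<60% width mm 5.7
   210 min 47 at r 76.4 dark<60% width mm 5.7
   240 min 55 at r 81.8 dark<60% width mm 15.6
   270 min 66 at r 88.7 dark<60% width mm 0.0
   300 min 81 at r 94.7 dark<60% width mm 0.0
   330 min 118 at r 65.0 dark<60% width mm 0.0
```

Call:
apply_moves --series '[{"x":-0.065,"y":-0.012,"z":0,"wx":0,"wy":0,"wz":0,"fingers":-1},{"x":-0.065,"y":-0.012,"z":0,"wx":0,"wy":0,"wz":0,"fingers":-1},{"x":-0.065,"y":-0.012,"z":0,"wx":0,"wy":0,"wz":0,"fingers":-1},{"x":-0.05,"y":-0.01,"z":0.02,"wx":0,"wy":0,"wz":0,"fingers":-1},{"x":0,"y":0,"z":0.02,"wx":0,"wy":0,"wz":0,"fingers":-1},{"x":0,"y":0,"z":0,"wx":0,"wy":0,"wz":0,"fingers":-1},{"x":0,"y":0,"z":0,"wx":0,"wy":0,"wz":0,"fingers":-1}]'

```text
clock: 9.05
tool_pos: [0.5245, -0.0585, 0.1944]
eef_rot: [0.839, -0.544, -0.0, -0.004]
contact_force: [0.4, -0.3, -0.4]
opening: 0.009
```

```bash
python3 st.py .523 -.046 .142
python3 - <<'E'
from edge import *
from scipy.special import erf
n="top"
def ray_fit(g,c,t,z,r=np.arange(.055,.092,.0005),s=.0022):
    p=pix(n,np.c_[c[0]+r*np.cos(t),c[1]+r*np.sin(t),np.full(len(r),z)]); v=map_coordinates(g,[p[:,1],p[:,0]],order=1)
    H=lambda x:.5*(1+erf(x/s/2**.5))
    m=lambda q:q[2]+(24-q[2])*H(r-q[0])+(q[3]-24)*H(r-q[1])
    o=least_squares(lambda q:m(q)-v,[.072,.079,125,110],x_scale=[.01,.01,50,50],loss="soft_l1",f_scale=5)
    return o.x[0],o.x[1],np.sqrt(np.mean(o.fun**2))
for t,c in(("0",(.518,-.042)),("2",(.518,-.042))):
    g=cv2.imread(f"pics/top{t}.png").astype(float).mean(2)
    for s in(.0018,.0025):
        D=[];
        for d in range(80,225,5):
            th=np.radians(d); a,b,e=ray_fit(g,c,th,.115,s=s)
            D.append([d,a*1e3,b*1e3,e])
        D=np.array(D); u=np.c_[np.cos(np.radians(D[:,0])),np.sin(np.radians(D[:,0]))]; ok=D[:,3]<12
        B=np.array(c)+u*D[:,2:3]/1e3; A=np.array(c)+u*D[:,1:2]/1e3; nr=ok&(D[:,0]>140)
        print(t,s,"seal",circ(B[ok],.079),circ(B[ok]),"lid near",circ(A[nr],.075), "resid",D[:,3].mean().round(1))
        print(D[::4,:3].round(1).tolist())
E
```

```text
t 9.05 p [ 0.5245 -0.0585  0.1944] F [ 0.39 -0.25 -0.37] M [ 0.02 -0.03  0.02] q [ 0.12  0.62 -0.15  1.91  0.14  0.61 -1.26] open 0.01
axes x,y,z [[0.408, -0.913, -0.005], [-0.913, -0.408, -0.006], [0.003, 0.007, -1.0]]
to go mm [-11.8  -3.4  52.5] units [-0.0147 -0.0043  0.0656]
0 0.0018 seal (array([ 0.5183, -0.0417]), 29, np.float64(0.24)) (array([ 0.5186, -0.0419,  0.0793]), 29, np.float64(0.23)) lid near (array([ 0.531 , -0.0568]), 16, np.float64(1.18)) resid 5.0
[[80.0, 57.7, 79.8], [100.0, 57.1, 80.0], [120.0, 58.0, 78.4], [140.0, 58.2, 78.8], [160.0, 57.5, 78.7], [180.0, 59.2, 78.6], [200.0, 65.1, 79.2], [220.0, 74.3, 78.2]]
0 0.0025 seal (array([ 0.5182, -0.0417]), 27, np.float64(0.26)) (array([ 0.5189, -0.042 ,  0.0796]), 27, np.float64(0.19)) lid near (array([ 0.531 , -0.0579]), 14, np.float64(1.16)) resid 5.4
[[80.0, 56.9, 79.9], [100.0, 35.3, 80.1], [120.0, 57.4, 78.4], [140.0, 57.6, 78.8], [160.0, 56.8, 78.7], [180.0, 58.7, 78.7], [200.0, 65.0, 79.3], [220.0, 74.3, 78.9]]
2 0.0018 seal (array([ 0.5185, -0.0418]), 29, np.float64(0.23)) (array([ 0.5188, -0.042 ,  0.0793]), 29, np.float64(0.2)) lid near (array([ 0.5227, -0.0453]), 16, np.float64(0.19)) resid 7.4
[[80.0, 76.3, 79.6], [100.0, 73.5, 79.8], [120.0, 71.2, 78.1], [140.0, 70.1, 78.5], [160.0, 69.3, 78.4], [180.0, 70.1, 78.5], [200.0, 71.5, 78.7], [220.0, 73.7, 78.5]]
2 0.0025 seal (array([ 0.5184, -0.0417]), 29, np.float64(0.31)) (array([ 0.5195, -0.0424,  0.0801]), 29, np.float64(0.21)) lid near (array([ 0.5227, -0.0452]), 16, np.float64(0.19)) resid 4.4
[[80.0, 76.3, 80.2], [100.0, 73.5, 80.0], [120.0, 71.2, 78.1], [140.0, 70.1, 78.5], [160.0, 69.3, 78.4], [180.0, 70.1, 78.5], [200.0, 71.5, 78.9], [220.0, 73.7, 79.0]]
```

Call:
apply_moves --series '[{"x":-0.0147,"y":-0.004,"z":0.02,"wx":0,"wy":0,"wz":0,"fingers":-1},{"x":0,"y":0,"z":0.02,"wx":0,"wy":0,"wz":0,"fingers":-1},{"x":0,"y":0,"z":0.01,"wx":0,"wy":0,"wz":0,"fingers":-1},{"x":0,"y":0,"z":0,"wx":0,"wy":0,"wz":0,"fingers":-1},{"x":0,"y":0,"z":0,"wx":0,"wy":0,"wz":0,"fingers":-1}]'

```text
clock: 9.68
tool_pos: [0.5256, -0.0492, 0.1568]
eef_rot: [0.837, -0.547, 0.003, -0.005]
contact_force: [0.1, -0.0, 0.7]
opening: 0.005
```

```bash
python3 st.py .523 -.046 .136
```

```text
t 9.68 p [ 0.5256 -0.0492  0.1568] F [ 0.08 -0.03  0.67] M [ 0.03 -0.01 -0.02] q [ 0.09  0.68 -0.13  1.95  0.15  0.51 -1.3 ] open 0.0
axes x,y,z [[0.402, -0.916, -0.001], [-0.916, -0.402, -0.012], [0.01, 0.005, -1.0]]
to go mm [-4.   1.3 20.8] units [-0.0049  0.0017  0.026 ]
```

Call:
apply_moves --series '[{"x":-0.005,"y":0.0015,"z":0.01,"wx":-0.0035,"wy":0,"wz":0,"fingers":-1},{"x":0,"y":0,"z":0.006,"wx":0,"wy":0,"wz":0,"fingers":-1},{"x":0,"y":0,"z":0.003,"wx":0,"wy":0,"wz":0,"fingers":-1},{"x":0,"y":0,"z":0,"wx":0,"wy":0,"wz":0,"fingers":-1}]'

```text
clock: 10.18
tool_pos: [0.5233, -0.0458, 0.1412]
eef_rot: [0.837, -0.547, 0.0, -0.0]
contact_force: [0.4, 0.0, -0.4]
opening: 0.008
```

```bash
python3 st.py .523 -.046 .136
```

```text
t 10.18 p [ 0.5233 -0.0458  0.1412] F [ 0.39  0.03 -0.39] M [-0.04 -0.01 -0.04] q [ 0.07  0.71 -0.11  1.96  0.16  0.48 -1.32] open 0.01
axes x,y,z [[0.402, -0.916, -0.0], [-0.916, -0.402, -0.001], [0.001, 0.001, -1.0]]
to go mm [0.1 0.3 5.2] units [0.0001 0.0004 0.0066]
```

Call:
apply_moves --series '[{"x":0,"y":0,"z":0.0025,"wx":0,"wy":0,"wz":0,"fingers":-1},{"x":0,"y":0,"z":0.002,"wx":0,"wy":0,"wz":0,"fingers":-1},{"x":0,"y":0,"z":0.0015,"wx":0,"wy":0,"wz":0,"fingers":-1},{"x":0,"y":0,"z":0.0008,"wx":0,"wy":0,"wz":0,"fingers":-1},{"x":0,"y":0,"z":0.0006,"wx":0,"wy":0,"wz":0,"fingers":-1},{"x":0,"y":0,"z":0.0006,"wx":0,"wy":0,"wz":0,"fingers":-1}]'

```text
clock: 10.92
tool_pos: [0.5235, -0.0459, 0.1347]
eef_rot: [0.837, -0.547, 0.0, -0.001]
contact_force: [-0.7, -1.5, 0.0]
opening: 0.007
```

Call:
apply_moves --series '[{"x":0,"y":0,"z":0.0006,"wx":0,"wy":0,"wz":0,"fingers":-1},{"x":0,"y":0,"z":0.0006,"wx":0,"wy":0,"wz":0,"fingers":-1}]'

```text
clock: 11.18
tool_pos: [0.5235, -0.046, 0.1339]
eef_rot: [0.837, -0.547, 0.001, -0.001]
contact_force: [-0.4, 1.2, 5.8]
opening: 0.006
```

```bash
python3 st.py .519 -.0423 .134
```

```text
t 11.18 p [ 0.5235 -0.046   0.1339] F [-0.38  1.16  5.81] M [ 0.05  0.27 -0.01] q [ 0.07  0.72 -0.11  1.96  0.16  0.46 -1.32] open 0.01
axes x,y,z [[0.402, -0.916, 0.0], [-0.916, -0.402, -0.002], [0.001, 0.0, -1.0]]
to go mm [-5.2  2.7 -0.1] units [-0.0065  0.0033 -0.0001]
```

Call:
apply_moves --series '[{"x":-0.0028,"y":0.0022,"z":0.0006,"wx":-0.0005,"wy":-0.001,"wz":0,"fingers":-1},{"x":-0.0028,"y":0.0022,"z":0.0006,"wx":-0.0005,"wy":-0.001,"wz":0,"fingers":-1},{"x":-0.0028,"y":0.0022,"z":0.0006,"wx":-0.0005,"wy":-0.001,"wz":0,"fingers":-1}]'

```text
clock: 11.55
tool_pos: [0.5194, -0.0429, 0.134]
eef_rot: [0.837, -0.547, -0.001, -0.003]
contact_force: [2.1, -1.7, 5.4]
opening: 0.008
```

```bash
python3 st.py .5192 -.0425 .134
```

```text
t 11.55 p [ 0.5194 -0.0429  0.134 ] F [ 2.14 -1.73  5.41] M [-0.38 -0.5   0.  ] q [ 0.07  0.72 -0.12  1.98  0.16  0.46 -1.32] open 0.01
axes x,y,z [[0.4, -0.916, -0.005], [-0.916, -0.4, -0.004], [0.001, 0.006, -1.0]]
to go mm [-0.4  0.1 -0. ] units [-0.0005  0.0001 -0.    ]
```

Call:
apply_moves --series '[{"x":0,"y":0,"z":0.0003,"wx":0,"wy":0,"wz":0,"fingers":-1},{"x":0,"y":0,"z":-0.003,"wx":0,"wy":0,"wz":0,"fingers":-1},{"x":0,"y":0,"z":-0.015,"wx":0,"wy":0,"wz":0,"fingers":-1},{"x":0,"y":0,"z":-0.03,"wx":0,"wy":0,"wz":0,"fingers":-1},{"x":0.05,"y":0,"z":-0.04,"wx":0,"wy":0,"wz":0,"fingers":-1},{"x":0.07,"y":0,"z":-0.02,"wx":0,"wy":0,"wz":0,"fingers":-1},{"x":0.07,"y":0.02,"z":0,"wx":0,"wy":0,"wz":0,"fingers":-1},{"x":0.07,"y":0.03,"z":0,"wx":0,"wy":0,"wz":0,"fingers":-1}]'

```text
clock: 12.55
tool_pos: [0.5661, -0.2451, 0.2229]
eef_rot: [0.841, -0.54, -0.006, -0.004]
contact_force: [-0.1, 0.7, 1.0]
opening: 0.006
```

```bash
python3 st.py .5192 -.0425 .16; python3 shot.py 3; cat > chk.py <<'E'
import sys
from edge import *
from scipy.special import erf
n="top"
def ray_fit(g,c,t,z,r=np.arange(.055,.092,.0005),s=.0022):
    p=pix(n,np.c_[c[0]+r*np.cos(t),c[1]+r*np.sin(t),np.full(len(r),z)]); v=map_coordinates(g,[p[:,1],p[:,0]],order=1)
    H=lambda x:.5*(1+erf(x/s/2**.5))
    m=lambda q:q[2]+(24-q[2])*H(r-q[0])+(q[3]-24)*H(r-q[1])
    o=least_squares(lambda q:m(q)-v,[.074,.079,125,110],x_scale=[.01,.01,50,50],loss="soft_l1",f_scale=5)
    return o.x[0],o.x[1],np.sqrt(np.mean(o.fun**2))
for t in sys.argv[1:]:
    g=cv2.imread(f"pics/top{t}.png").astype(float).mean(2); c=(.5184,-.0418)
    for s in(.0018,.0025):
        D=np.array([[d]+[k*1e3 for k in ray_fit(g,c,np.radians(d),.115,s=s)] for d in range(90,260,5)])
        u=np.c_[np.cos(np.radians(D[:,0])),np.sin(np.radians(D[:,0]))]; ok=D[:,3]<12e3
        B=np.array(c)+u*D[:,2:3]/1e3; A=np.array(c)+u*D[:,1:2]/1e3; nr=ok&(D[:,0]>140)
        print(t,s,"seal",circ(B[ok],.079),"lid near",circ(A[nr],.075)); print(D[::4,:3].round(1).tolist())
E
python3 chk.py 3; python3 off.py 3|head -3
```

```text
t 12.55 p [ 0.5661 -0.2451  0.2229] F [-0.06  0.7   1.02] M [-0.05 -0.1   0.01] q [ 0.45  0.7  -0.19  1.6   0.15  0.87 -0.94] open 0.01
axes x,y,z [[0.416, -0.909, -0.014], [-0.909, -0.416, 0.0], [-0.006, 0.013, -1.0]]
to go mm [-202.9  -41.7   65.8] units [-0.2536 -0.0521  0.0822]
3 0.0018 seal (array([ 0.5187, -0.0412]), 34, np.float64(0.36)) lid near (array([ 0.5185, -0.0429]), 23, np.float64(0.27))
[[90.0, 78.3, 80.2], [110.0, 76.8, 79.5], [130.0, 75.2, 78.7], [150.0, 75.0, 79.0], [170.0, 74.7, 79.1], [190.0, 74.8, 80.0], [210.0, 75.3, 78.8], [230.0, 75.8, 78.4], [250.0, 76.6, 77.6]]
3 0.0025 seal (array([ 0.5179, -0.0416]), 34, np.float64(0.33)) lid near (array([ 0.5186, -0.0433]), 23, np.float64(0.35))
[[90.0, 78.2, 80.5], [110.0, 76.9, 80.2], [130.0, 75.1, 79.2], [150.0, 74.9, 79.3], [170.0, 74.5, 79.4], [190.0, 74.7, 80.3], [210.0, 75.3, 79.5], [230.0, 76.0, 79.8], [250.0, 77.0, 78.7]]
3 lid depth [ 0.5202 -0.0433] 0.1344 | far+near (array([ 0.5191, -0.0445]), 91, np.float64(1.8)) (array([ 0.5189, -0.0428,  0.0773]), 91, np.float64(0.32))
  seal (80, 200) (array([ 0.5179, -0.0402]), 60, np.float64(0.67)) (array([ 0.5187, -0.0409]), 60, np.float64(0.56)) (array([ 0.5221, -0.0438,  0.0839]), 60, np.float64(0.22))
  seal (80, 230) (array([ 0.5171, -0.0411]), 75, np.float64(0.71)) (array([ 0.5182, -0.0415]), 75, np.float64(0.59)) (array([ 0.521 , -0.0426,  0.0824]), 75, np.float64(0.32))
```

View pics/both3.png

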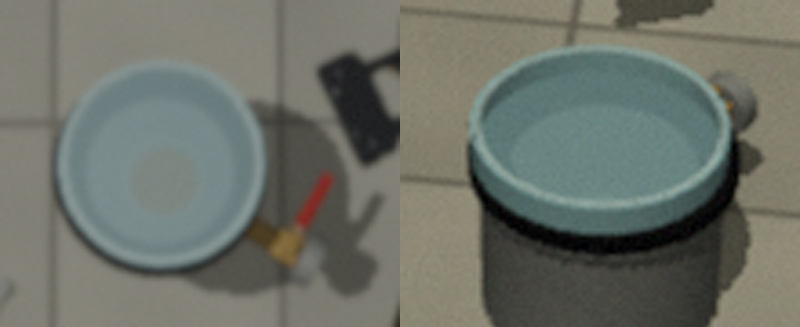

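Side view: the black margins left (470–480) and right (728–738) of the lid look equal. The top fits put the residual at about 1–1.5 mm. I'll cross-check the y direction in the side view, which disagreed with the top view at first, before the firm push.

```bash
python3 - <<'E'
from edge import *
n="side"; im=cv2.imread("pics/side3.png").astype(float); g=im.mean(2); rb=im[...,2]-im[...,0]
c=[.519,-.045]
L=circ(edges(n,rb,c,.075,.1345,np.arange(-165,-10,3)),.075); print("lid top far arc",L)
print("lid bottom near arc",circ(edges(n,g,c,.075,.115,np.arange(20,160,3),-1),.075),circ(edges(n,g,c,.075,.115,np.arange(20,160,3),-1)))
for z in(.115,.112,.11,.108): print("dark band lower edge z",z,circ(edges(n,g,[.516,-.04],.079,z,np.arange(15,165,3)),.079),circ(edges(n,g,[.516,-.04],.079,z,np.arange(15,165,3))))
print("chamber base",[circ(edges(n,g,c,.072,0,np.arange(a,b,3)),.072) for a,b in((30,150),(50,140),(70,130))])
# profile down the near side of the axis
y=np.arange(.02,.06,.001)
p=pix(n,[[.517,-.0,.115],[.517,.03,.115],[.517,.037,.11],[.517,.03,0.]]); print(p.round(1))
col=int(p[1,0]); print(im[235:310:1,col].mean(-1).astype(int).tolist() if False else im[240:312,col-1:col+2].mean((1,2)).astype(int).tolist())
E
```

```text
lid top far arc (array([ 0.519 , -0.0468]), 52, np.float64(0.34))
lid bottom near arc (array([ 0.5187, -0.0461]), 47, np.float64(0.26)) (array([ 0.5187, -0.0456,  0.0746]), 47, np.float64(0.24))
dark band lower edge z 0.115 (array([ 0.5149, -0.035 ]), 50, np.float64(0.43)) (array([ 0.5149, -0.0345,  0.0786]), 50, np.float64(0.33))
dark band lower edge z 0.112 (array([ 0.5153, -0.0383]), 50, np.float64(0.3)) (array([ 0.5153, -0.0381,  0.0789]), 50, np.float64(0.31))
dark band lower edge z 0.11 (array([ 0.5155, -0.0403]), 50, np.float64(0.32)) (array([ 0.5155, -0.0406,  0.0792]), 50, np.float64(0.34))
dark band lower edge z 0.108 (array([ 0.5157, -0.0425]), 50, np.float64(0.27)) (array([ 0.5156, -0.0428,  0.0793]), 50, np.float64(0.32))
chamber base [(array([ 0.5159, -0.0482]), 40, np.float64(0.54)), (array([ 0.5156, -0.0484]), 30, np.float64(0.48)), (array([ 0.5154, -0.0483]), 20, np.float64(0.46))]
[[312.8 264.9]
 [311.1 274.6]
 [310.7 278.7]
 [309.8 314.9]]
[123, 124, 123, 122, 123, 123, 125, 124, 124, 122, 123, 123, 123, 122, 125, 123, 121, 123, 123, 121, 125, 123, 123, 125, 130, 148, 151, 124, 101, 98, 97, 96, 98, 96, 66, 15, 8, 5, 7, 23, 52, 55, 46, 60, 70, 71, 71, 72, 70, 70, 68, 70, 72, 71, 72, 68, 71, 71, 72, 73, 73, 72, 73, 72, 72, 72, 71, 73, 73, 70, 70, 74]
```

```bash
python3 - <<'E'
from edge import *
from scipy.special import erf
n="side"
im3=cv2.imread("pics/side3.png").astype(float).mean(2)
big=cv2.resize(cv2.imread("pics/side3.png")[225:295,270:360],None,fx=8.5,fy=8.5,interpolation=cv2.INTER_CUBIC); cv2.imwrite("pics/side3z.png",big)
def prof(y,sg):
    x=np.arange(.055,.095,.0005); p=pix(n,np.c_[.517+sg*x,np.full(len(x),y),np.full(len(x),.115)])
    return x,map_coordinates(im3,[p[:,1],p[:,0]],order=1)
def fit3(x,v,s):
    H=lambda u:.5*(1+erf(u/s/2**.5))
    m=lambda q:q[2]+(10-q[2])*H(x-q[0])+(q[3]-10)*H(x-q[1])
    o=least_squares(lambda q:m(q)-v,[.072,.077,100,100],x_scale=[.01,.01,50,50],loss="soft_l1",f_scale=5); return o.x[:2]*1e3,np.sqrt(np.mean(o.fun**2))
for y in(-.055,-.045,-.035,-.025,-.015,-.005):
    hs=lambda R,yc=-.045:1e3*np.sqrt(R*R-(y-yc)**2)
    o=[y,"nominal lid/seal",round(hs(.075),1),round(hs(.079),1)]
    for sg in(1,-1):
        x,v=prof(y,sg); f,e=fit3(x,v,.0015); o+=["+x" if sg>0 else "-x",f.round(1).tolist(),round(e,1)]
    print(*o)
for sg in(1,-1): print(sg,prof(-.035,sg)[1][::2].astype(int).tolist())
E
```

```text
-0.055 nominal lid/seal 74.3 78.4 +x [75.8, 74.9] 3.1 -x [72.6, 79.3] 16.2
-0.045 nominal lid/seal 75.0 79.0 +x [71.8, 70.7] 3.0 -x [71.3, 80.4] 19.0
-0.035 nominal lid/seal 74.3 78.4 +x [74.6, 77.0] 11.1 -x [66.5, 80.8] 17.3
-0.025 nominal lid/seal 72.3 76.4 +x [70.0, 75.1] 12.9 -x [69.6, 79.9] 16.4
-0.015 nominal lid/seal 68.7 73.1 +x [69.7, 73.7] 13.4 -x [66.2, 78.7] 2.5
-0.005 nominal lid/seal 63.4 68.1 +x [73.3, 72.8] 17.1 -x [61.0, 80.2] 10.4
1 [109, 110, 110, 111, 111, 110, 110, 112, 113, 122, 131, 139, 149, 149, 148, 141, 130, 115, 95, 79, 66, 60, 73, 87, 106, 125, 123, 121, 121, 123, 123, 123, 123, 122, 121, 122, 122, 122, 122, 123]
-1 [124, 127, 132, 139, 146, 149, 147, 140, 126, 110, 91, 75, 69, 64, 61, 57, 48, 38, 27, 16, 12, 9, 8, 6, 24, 51, 69, 82, 88, 89, 94, 103, 111, 116, 119, 118, 118, 120, 121, 120]
```

View pics/side3z.png

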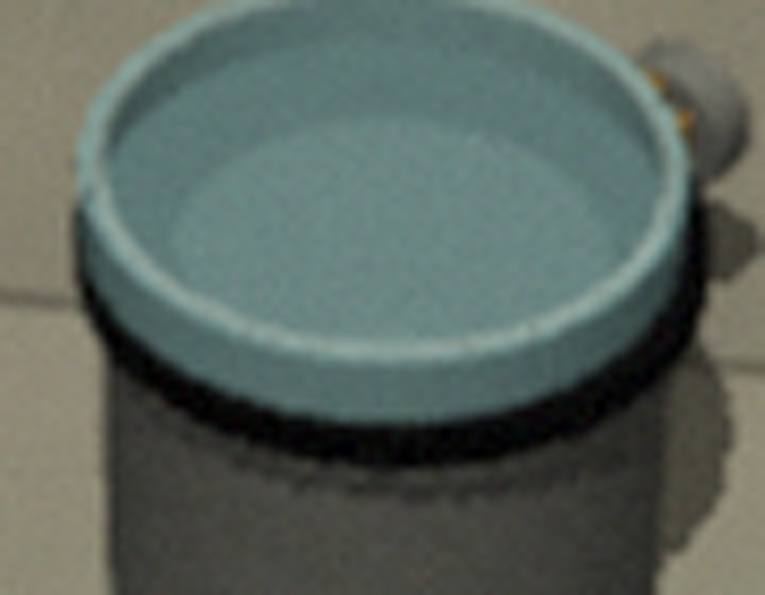

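The side zoom shows the lid spanning about 80–692 and the seal about 75–710. That puts the lid roughly 1.5–2 mm toward +x of the seal, while the top view gives about 1.3 mm toward −y. Both are within 4 mm. I'll return, nudge about (−1.3, +1) mm with a light push, then bed it.

Call:
apply_moves --series '[{"x":-0.065,"y":-0.013,"z":0,"wx":0,"wy":0,"wz":0,"fingers":-1},{"x":-0.065,"y":-0.013,"z":0,"wx":0,"wy":0,"wz":0,"fingers":-1},{"x":-0.065,"y":-0.013,"z":0,"wx":0,"wy":0,"wz":0,"fingers":-1},{"x":-0.05,"y":-0.011,"z":0.02,"wx":0,"wy":0,"wz":0,"fingers":-1},{"x":0,"y":0,"z":0.02,"wx":0,"wy":0,"wz":0,"fingers":-1},{"x":0,"y":0,"z":0.015,"wx":0,"wy":0,"wz":0,"fingers":-1},{"x":0,"y":0,"z":0,"wx":0,"wy":0,"wz":0,"fingers":-1}]'

```text
clock: 13.52
tool_pos: [0.5168, -0.0533, 0.1804]
eef_rot: [0.836, -0.548, -0.006, -0.0]
contact_force: [0.5, -0.6, 0.3]
opening: 0.003
```

```bash
python3 st.py .520 -.0435 .142
```

```text
t 13.53 p [ 0.5168 -0.0533  0.1804] F [ 0.54 -0.65  0.29] M [ 0.02 -0.02  0.03] q [ 0.11  0.64 -0.15  1.93  0.15  0.59 -1.29] open 0.0
axes x,y,z [[0.398, -0.917, -0.011], [-0.917, -0.398, 0.007], [-0.01, 0.007, -1.0]]
to go mm [-7.3 -7.1 38.5] units [-0.0091 -0.0089  0.0481]
```

Call:
apply_moves --series '[{"x":-0.009,"y":-0.009,"z":0.018,"wx":0.002,"wy":0.0033,"wz":0,"fingers":-1},{"x":0,"y":0,"z":0.015,"wx":0,"wy":0,"wz":0,"fingers":-1},{"x":0,"y":0,"z":0.005,"wx":0,"wy":0,"wz":0,"fingers":-1},{"x":0,"y":0,"z":0,"wx":0,"wy":0,"wz":0,"fingers":-1},{"x":0,"y":0,"z":0,"wx":0,"wy":0,"wz":0,"fingers":-1}]'

```text
clock: 14.15
tool_pos: [0.5216, -0.0474, 0.1507]
eef_rot: [0.834, -0.551, 0.001, 0.0]
contact_force: [-0.2, -0.4, 1.0]
opening: 0.005
```

```bash
python3 st.py .520 -.0435 .1345
```

```text
t 14.15 p [ 0.5216 -0.0474  0.1507] F [-0.23 -0.41  1.03] M [ 0.03 -0.06 -0.01] q [ 0.08  0.69 -0.12  1.96  0.17  0.5  -1.33] open 0.0
axes x,y,z [[0.393, -0.92, 0.002], [-0.92, -0.393, -0.001], [0.002, -0.002, -1.0]]
to go mm [-4.3 -0.  16.1] units [-0.0054 -0.      0.0202]
```

Call:
apply_moves --series '[{"x":-0.0054,"y":0,"z":0.006,"wx":0,"wy":0,"wz":0,"fingers":-1},{"x":0,"y":0,"z":0.005,"wx":0,"wy":0,"wz":0,"fingers":-1},{"x":0,"y":0,"z":0.004,"wx":0,"wy":0,"wz":0,"fingers":-1},{"x":0,"y":0,"z":0.002,"wx":0,"wy":0,"wz":0,"fingers":-1},{"x":0,"y":0,"z":0,"wx":0,"wy":0,"wz":0,"fingers":-1}]'

```text
clock: 14.78
tool_pos: [0.5201, -0.0434, 0.1366]
eef_rot: [0.834, -0.551, 0.002, -0.0]
contact_force: [-0.8, -0.3, -0.3]
opening: 0.006
```

```bash
python3 st.py .520 -.0435 .134
```

```text
t 14.78 p [ 0.5201 -0.0434  0.1366] F [-0.82 -0.26 -0.28] M [ 0.04 -0.03 -0.03] q [ 0.06  0.71 -0.11  1.97  0.17  0.46 -1.34] open 0.01
axes x,y,z [[0.392, -0.92, 0.003], [-0.92, -0.392, -0.002], [0.003, -0.002, -1.0]]
to go mm [0.1 0.1 2.6] units [0.0001 0.0002 0.0032]
```

Call:
apply_moves --series '[{"x":0,"y":0,"z":0.001,"wx":0,"wy":0,"wz":0,"fingers":-1},{"x":0,"y":0,"z":0.001,"wx":0,"wy":0,"wz":0,"fingers":-1},{"x":0,"y":0,"z":0.0006,"wx":0,"wy":0,"wz":0,"fingers":-1},{"x":0,"y":0,"z":0.0006,"wx":0,"wy":0,"wz":0,"fingers":-1},{"x":0,"y":0,"z":0.0006,"wx":0,"wy":0,"wz":0,"fingers":-1}]'

```text
clock: 15.4
tool_pos: [0.5203, -0.0434, 0.1339]
eef_rot: [0.834, -0.551, 0.002, -0.0]
contact_force: [-1.7, -0.3, 7.3]
opening: 0.003
```

Call:
apply_moves --series '[{"x":-0.0026,"y":0.002,"z":0.0006,"wx":0,"wy":-0.001,"wz":0,"fingers":-1}]'

```text
clock: 15.52
tool_pos: [0.5193, -0.0426, 0.134]
eef_rot: [0.834, -0.551, 0.002, -0.002]
contact_force: [2.2, -1.6, 3.3]
opening: 0.007
```

```bash
python3 st.py .5187 -.0425 .134
```

```text
t 15.53 p [ 0.5193 -0.0426  0.134 ] F [ 2.19 -1.59  3.34] M [-0.31 -0.33  0.05] q [ 0.06  0.72 -0.11  1.98  0.17  0.45 -1.35] open 0.01
axes x,y,z [[0.392, -0.92, 0.002], [-0.92, -0.392, -0.005], [0.005, 0.001, -1.0]]
to go mm [-0.3  0.5 -0. ] units [-0.0004  0.0007 -0.    ]
```

Call:
apply_moves --series '[{"x":0,"y":0,"z":0.0006,"wx":0,"wy":0,"wz":0,"fingers":-1},{"x":0,"y":0,"z":0.0009,"wx":0,"wy":0,"wz":0,"fingers":-1},{"x":0,"y":0,"z":0.0011,"wx":0,"wy":0,"wz":0,"fingers":-1}]'

```text
clock: 15.9
tool_pos: [0.5191, -0.0424, 0.1339]
eef_rot: [0.834, -0.551, 0.002, -0.002]
contact_force: [-1.9, -0.3, 12.0]
opening: 0.003
```

Call:
apply_moves --series '[{"x":0,"y":0,"z":0.0012,"wx":0,"wy":0,"wz":0,"fingers":-1},{"x":0,"y":0,"z":0.0012,"wx":0,"wy":0,"wz":0,"fingers":-1}]'

```text
clock: 16.15
tool_pos: [0.5191, -0.0424, 0.1339]
eef_rot: [0.834, -0.552, 0.003, -0.002]
contact_force: [-1.5, -0.5, 10.6]
opening: 0.003
```

```bash
python3 st.py .5193 -.0426 .134
```

```text
t 16.15 p [ 0.5191 -0.0424  0.1339] F [-1.5  -0.53 10.6 ] M [0.   0.44 0.02] q [ 0.06  0.72 -0.11  1.98  0.17  0.45 -1.35] open 0.0
axes x,y,z [[0.392, -0.92, 0.003], [-0.92, -0.392, -0.007], [0.007, 0.0, -1.0]]
to go mm [ 0.2 -0.1 -0.1] units [ 0.0003 -0.0001 -0.0001]
```

Call:
apply_moves --series '[{"x":0,"y":0,"z":0.0015,"wx":0,"wy":0,"wz":0,"fingers":-1},{"x":0,"y":0,"z":0.0017,"wx":0,"wy":0,"wz":0,"fingers":-1}]'

```text
clock: 16.4
tool_pos: [0.5192, -0.0424, 0.1338]
eef_rot: [0.834, -0.552, 0.004, -0.002]
contact_force: [-2.6, -1.3, 17.0]
opening: 0.004
```

Call:
apply_moves --series '[{"x":0,"y":0,"z":0.0017,"wx":0,"wy":0,"wz":0,"fingers":-1},{"x":0,"y":0,"z":0.0017,"wx":0,"wy":0,"wz":0,"fingers":-1}]'

```text
clock: 16.65
tool_pos: [0.5192, -0.0425, 0.1339]
eef_rot: [0.834, -0.552, 0.004, -0.002]
contact_force: [-2.5, 0.2, 15.3]
opening: 0.005
```

Call:
apply_moves --series '[{"x":0,"y":0,"z":0.0017,"wx":0,"wy":0,"wz":0,"fingers":-1},{"x":0,"y":0,"z":0.0017,"wx":0,"wy":0,"wz":0,"fingers":-1}]'

```text
clock: 16.9
tool_pos: [0.5191, -0.0425, 0.1339]
eef_rot: [0.834, -0.552, 0.005, -0.003]
contact_force: [-3.9, 0.3, 15.7]
opening: 0.006
```

```bash
python3 st.py .5193 -.0426 .134
```

```text
t 16.9 p [ 0.5191 -0.0425  0.1339] F [-3.92  0.29 15.69] M [-0.03  0.71 -0.05] q [ 0.06  0.71 -0.11  1.99  0.17  0.44 -1.35] open 0.01
axes x,y,z [[0.391, -0.92, 0.006], [-0.92, -0.391, -0.01], [0.011, -0.001, -1.0]]
to go mm [ 0.2 -0.1 -0.1] units [ 0.0002 -0.0001 -0.0002]
```

Call:
apply_moves --series '[{"x":0,"y":0.001,"z":0.0017,"wx":0,"wy":0,"wz":0,"fingers":-1},{"x":0,"y":0.001,"z":0.0018,"wx":0,"wy":0,"wz":0,"fingers":-1},{"x":0,"y":0.001,"z":0.0018,"wx":0,"wy":0,"wz":0,"fingers":-1},{"x":0,"y":0.001,"z":0.0018,"wx":0,"wy":0,"wz":0,"fingers":-1}]'

```text
clock: 17.4
tool_pos: [0.5191, -0.0425, 0.1339]
eef_rot: [0.834, -0.552, 0.009, -0.005]
contact_force: [-2.5, 1.1, 16.0]
opening: 0.002
```

Call:
apply_moves --series '[{"x":0,"y":0,"z":0.0008,"wx":0,"wy":0,"wz":0,"fingers":-1},{"x":0,"y":0,"z":0.0003,"wx":0,"wy":0,"wz":0,"fingers":-1},{"x":0,"y":0,"z":-0.003,"wx":0,"wy":0,"wz":0,"fingers":-1},{"x":0,"y":0,"z":-0.03,"wx":0,"wy":0,"wz":0,"fingers":-1},{"x":0.05,"y":0,"z":-0.05,"wx":0,"wy":0,"wz":0,"fingers":-1},{"x":0.07,"y":0,"z":-0.02,"wx":0,"wy":0,"wz":0,"fingers":-1},{"x":0.07,"y":0.02,"z":0,"wx":0,"wy":0,"wz":0,"fingers":-1},{"x":0.07,"y":0.03,"z":0,"wx":0,"wy":0,"wz":0,"fingers":-1}]'

```text
clock: 18.4
tool_pos: [0.5645, -0.2459, 0.2182]
eef_rot: [0.838, -0.545, 0.006, -0.007]
contact_force: [0.3, -0.0, 0.5]
opening: 0.007
```

```bash
python3 st.py; python3 shot.py 4; python3 chk.py 4; python3 off.py 4|head -2
python3 - <<'E'
from edge import *
n="side"; im=cv2.imread("pics/side4.png").astype(float); g=im.mean(2); rb=im[...,2]-im[...,0]; c=[.518,-.045]
print("side lid",circ(edges(n,rb,c,.075,.1345,np.arange(-165,-10,3)),.075),circ(edges(n,g,c,.075,.115,np.arange(20,160,3),-1),.075))
print("side seal",circ(edges(n,g,[.516,-.04],.079,.11,np.arange(15,165,3)),.079),"base",circ(edges(n,g,c,.072,0,np.arange(50,140,3)),.072))
E
```

```text
t 18.4 p [ 0.5645 -0.2459  0.2182] F [ 0.3  -0.01  0.46] M [ 0.01  0.01 -0.01] q [ 0.45  0.7  -0.2   1.63  0.16  0.82 -0.96] open 0.01
axes x,y,z [[0.406, -0.914, 0.002], [-0.914, -0.406, -0.018], [0.017, 0.005, -1.0]]
4 0.0018 seal (array([ 0.5186, -0.0408]), 34, np.float64(0.39)) lid near (array([ 0.5174, -0.0421]), 23, np.float64(0.37))
[[90.0, 78.8, 80.3], [110.0, 77.8, 79.8], [130.0, 77.0, 79.3], [150.0, 76.3, 79.2], [170.0, 75.9, 79.1], [190.0, 75.7, 80.2], [210.0, 75.6, 78.7], [230.0, 75.9, 78.3], [250.0, 76.2, 77.7]]
4 0.0025 seal (array([ 0.5176, -0.0413]), 34, np.float64(0.34)) lid near (array([ 0.5175, -0.0423]), 23, np.float64(0.3))
[[90.0, 78.8, 80.7], [110.0, 78.0, 80.7], [130.0, 76.9, 79.7], [150.0, 76.2, 79.7], [170.0, 75.8, 79.6], [190.0, 75.6, 80.6], [210.0, 75.6, 79.6], [230.0, 76.1, 79.8], [250.0, 76.5, 78.7]]
4 lid depth [ 0.5191 -0.0425] 0.1345 | far+near (array([ 0.5179, -0.0436]), 91, np.float64(1.71)) (array([ 0.518 , -0.042 ,  0.0771]), 91, np.float64(0.42))
  seal (80, 200) (array([ 0.5175, -0.0397]), 60, np.float64(0.64)) (array([ 0.5183, -0.0404]), 60, np.float64(0.53)) (array([ 0.5212, -0.0429,  0.0833]), 60, np.float64(0.2))
side lid (array([ 0.518 , -0.0458]), 52, np.float64(0.26)) (array([0.52  , 0.0807]), 47, np.float64(19.03))
side seal (array([ 0.5155, -0.0404]), 50, np.float64(0.4)) base (array([ 0.5157, -0.0483]), 30, np.float64(0.52))
```

View pics/both4.png

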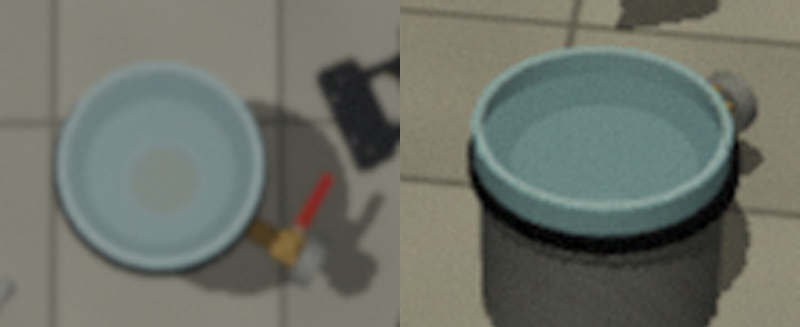

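The top view puts the lid at (.5175–.518, −.042) and the seal at (.5184, −.0418), so it is centred to about 1 mm. The picture shows no overhang, and the margins are even left and right. I'm handing in.

```bash
python3 -c "
from plant import *
print(finish_job())"
```

```text
the job is handed in; nothing more can be done
None
```

I dragged the lid about 26 mm onto the seal with shut fingers pressing 5–7 N, apart from one reading of 3.3 N during the last 1 mm nudge. I then bedded it with about 15–17 N straight down for roughly a second, let go and handed the job in at about 18.5 s. Twice on the way I lifted only the fingers clear to look; the lid stayed on the seal.

**Last checks:**
- **Top view:** lid axis within about 1 mm of the seal's axis, no overhang visible, and the lid lying flat with its top at 0.1345 m.
- **Chamber:** the side view shows its base where it stood before the final nudge and bedding.
- **Robot:** it is clear of everything.

**Disagreement:** the side camera puts the lid about 2.5 mm off along x. In y its seal and chamber-base fits differ by about 8 mm, on either side of the lid, so it settles nothing there. Shadow and the unknown seal thickness blur its seal edge, so I relied on the top view. One side-view fit in the last check, of the lid's lower edge, also failed, so I ignored it.

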